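# Press a bush home with the locking clamp and free it

### The job

The bush stands proud of its bearing housing. Set the housing upright into the pocket of the locking clamp with the bush facing the moving jaw, push the clamp's long handle shut until it goes over centre and stays locked with your hand off it, so that the jaw presses the bush flush; then flick the release lever, not the handle, so that the clamp springs open, and leave the housing standing in the pocket. Never push on the handle or the lever with more than about 20 N (2 kg), and leave the other things where they are.

Things in the scene. Friction and masses are not known exactly. Their poses are not given: they have to be found in the camera images.
- hub: the bearing housing: a plain aluminium block 36 x 40 x 52 mm (x, y, z), 0.4 kg, loose, standing upright. Origin: centre of its underside; z up. A brass bush of 16 mm diameter stands out of its +y face, its axis 26 mm above the underside. Grip it across its x faces (36 mm), in the upper half.
- bush (a joint): how far the bush stands out of the housing's face, m: 0.003 to 0.005 at the start, 0 is flush (home). It is a tight fit: some 10 N along its axis move it and it stays where it is pushed.
- clamp: the bench locking clamp, plain steel, fixed to the table, on a plate 300 x 115 x 10 mm; nothing on it is higher than 65 mm. Origin: on the table, 150 mm short (-x) of the pocket. +x runs along the clamp from handles to jaws, +y to the side of the moving jaw and long handle, z up. The fixed jaw stands at -y of the pocket, the moving jaw at +y.
- pocket (a point): middle of the pocket's floor (10 mm above the table), axes as the clamp: the housing's underside belongs here, its axes parallel to these, so that the bush (its +y) faces the moving jaw (+y). Walls of 6 to 8 mm height surround its foot with 1.5 mm of play on each side; above them the x sides are free for fingers (35 mm each).
- jaw (a joint): closing angle of the moving jaw, rad: -0.17 to 0.13 when open, about 0.23 when shut on the housing. Close to the dead centre it hardly moves, so it does not tell whether the clamp has locked.
- nose: the sprung round steel nose of the moving jaw that presses on the bush and the housing's face (18 mm diameter, 30 mm high)
- handle: the long handle: a steel bar 14 mm thick, 24 mm high, mid height 45 mm above the table, ending 121 mm from its pivot. Origin: its pivot at mid height; the bar runs along its own -x; +y is its outer face. It shuts by turning counterclockwise seen from above, 0.4 to 0.75 rad from where it is found. Short of the dead centre it springs back when let go.
- release_lever: the short release lever beside the handle: a steel bar 8 mm thick, 18 mm high, mid height 45 mm above the table. Origin: its pivot at mid height; its tail runs along its own -x and ends 95 mm from the pivot, well past the end of the shut handle. It turns counterclockwise seen from above when pushed and springs back when let go.
- small_bearing: a ball bearing, 52 mm across, 16 mm high, lying on the table; a bystander
- timer: a round wash timer with a knob, 66 mm across, 52 mm high; a bystander
- handle_push (a point): where to push the handle with closed fingers from above: on its outer face, 100 mm from the pivot, axes as the handle; push to its -y. Where it locks differs every time and must be felt: resistance rises to 6 to 10 N, fades to nothing at the dead centre, and 5 mm further is a firm stop (3 to 5 N per mm). Pressing on past it soon exceeds 20 N.
- lever_push (a point): where to push the lever: on the +y face of its tail, 85 mm from the pivot, axes as the lever; push to its -y. Some 10 to 20 mm of travel with 2 to 6 N push a locked handle back over centre and the clamp springs open; the lever's own firm stop comes after 30 mm.
- spool: a thread spool, 29 mm across, 48 mm high; a bystander
- tape_roll: a roll of masking tape, 98 mm across, 25 mm high; a bystander
Things that resemble listed ones, but are neither listed nor needed, are in the scene too. Leave any blue look-alike of the hub alone.

How it is judged:
By the outcome, as a careful person would: the job done as asked, in the order asked, and still so for the second after the job is handed in, with the robot touching nothing.
It also fails if it takes over 69 s, if anything falls off the work surface, if the arm or the gripper's body presses on something with over 40 N, if the wrist force passes 120 N, or if a joint passes its speed limit or range.

### The arm

A 6-joint arm with a two-finger parallel gripper is mounted at the origin on a cart in front of the work surface, level with it; the furniture and walls round the work are solid. World frame = base frame: x ahead of the robot, y to its left, z up, the work surface at z = 0. Lengths are in m, angles in rad, forces in N, time in s.
With the tool pointing down it reaches from about 0.35 to 0.775 m from the base axis. Payload 7.3 kg.
Tool frame: the origin (TCP) lies on the centre line of the jaws, within the pads' length; the fingertips stand 17 mm ahead of it and the grasp point (between the pads) lies 2 mm behind it (robot.tcp_to_tips is the distance from the TCP to the fingertips, in m); z points along the fingers, y is the line along which they close (so a half turn about z gives the same grasp; the last joint's range is limited). The gripper opens to 92 mm and grips with 3 to 60 N. Pads are 19 mm wide; open, the fingers measure 130 mm over their backs; the gripper's body (75 mm by 190 mm) begins 47 mm behind the grasp point.
Start: joints at [-1.315, 0.342, 1.524, -0, 1.275, -0.146], TCP at [0.205, -0.483, 0.244] pointing down, gripper open.
Joint ranges: [-2.53, 2.53], [-0.77, 2.02], [0.04, 2.7], [-1, 4.14], [0.28, 2.66], [-3.11, 3.11]. Speed limits (rad/s): [2.57, 2.57, 3.14, 3.14, 3.14, 3.14].

### API

Orientations are given as [roll, pitch, yaw] about the fixed x, y, z axes, in that order (R = Rz(yaw) Ry(pitch) Rx(roll)).
In Python, from cell import robot gives the robot as it stands. The module is installed in compiled form; this text tells all that it offers.
- The arm moves only by the tool carry_out, never from a script. Its argument "commands" is a list of rows, each a list of 3 entries, a list of its own where there are three numbers: the shift along the tool's x, y, z in m, then the turn about the tool's z in rad, then the opening, from 0 (shut) to 1 (fully open). In form: [[[dx, dy, dz], yaw, claw], ...]. A call has 1 to 20 rows; each row shifts and turns the commanded pose from where the row before left it, along the tool's axes as they then stand; what a row does not reach is not made up. A row lasts 1/8 s, in which the tool goes at most 62.5 mm and 10.7 degrees, less where a joint would pass 70% of its speed; a pose out of reach is approached as far as the arm can. A call is refused whole if a number of a shift passes 0.0625 or a number of a turn 0.188, either way. A call with a gripper value outside its range is refused whole. The fingers move at their own pace and stop on an object; "newtons" is the grip in N (left out, the last holds). Time passes only in rows, so rows that do not move let the fingers close. It gives the time, the measured TCP pose, the force, the opening and the grip force at its end, in the units of the state.
- robot.observe(): the state, without advancing time (a new reading comes with each control period).
- robot.read_camera(name): name is "scene" or "top" or "wrist"; returns a dict with "pixels" (480x640x3 uint8, red, green, blue), "fx", "fy", "cx", "cy" (pixels), "k1" (the pictures are not rectified: a ray, as slopes to the right and down, at radius r is drawn at 1 + k1 r^2 times it, then the intrinsics apply), "view" (4x4, takes a point from world to camera coordinates); the wrist camera has in their place "T_tool_cam" (4x4, takes a point from camera to tool coordinates, whose origin is the TCP and whose axes are the flange's). Camera axes: x right, y up, looking along -z (the intrinsics and any distortion apply to the point x, -y, -z); pixel columns grow to the right and rows downward; lengths in m; the calibration is good to about 2 mm. A picture is of the moment at which its call begins: read the wrist's pose just before it. There is no depth.
- robot.hand_in(): hands the job in; it is judged then, once.
Trained networks look in a picture, given as the dict that the camera call returned (one of the last four; its "shot" number tells which), for a name from the list of things; names that differ only in an ending like _2 or _b are one class to them, and where a whole thing is asked for, a point or a joint stands for the part that bears it (a point fixed in the world has none). Each returns a list of dicts, best first, with "p" (0 to 1); they miss things now and then, are a little off and sometimes report something else, mostly with a low value. They report only what shows in the picture. A call takes as long as a camera call. They do not tell look-alikes from the thing itself.
- robot.find_in(picture, name): "at" ([column, row] in pixels, amid what is visible of it).
- robot.tip_of(picture, name): "at" ([column, row] in pixels: a listed point, or the origin of a listed thing).
The state is a dict: "time": time; "qpos": joint angles; "qvel": joint speeds; "joint_efforts": joint torques, N m; "tool_pos": TCP position; "tool_rot": TCP orientation; "contact_force": force on the tool from outside, world axes, zero at the start; "torque": the same for the moment, N m; "opening": finger opening in m; "grip_force": force on a finger pad.
Only numpy, scipy, OpenCV 4.12 (cv2) and the standard library are available. Lean on these libraries where they do the work, as an engineer would, in place of code of your own. Each camera call takes 0.05 s, during which the arm holds its last target. There are 200 camera calls.

## Working session

There is one attempt and no reset: what is moved stays moved. The work goes in short steps, Python scripts to look and compute and a tool call to move; the robot and the scene stay as the last step left them, time stands still between calls to the robot, and variables do not carry over. Pictures are saved under pics/ and viewed, at most 10 in all, crops included, and the job is handed in when it is done.

Besides the shell and the picture viewer there is one more tool, called as name(argument=value, ...) on one line, values as JSON. carry_out: Moves the arm, as the interface text tells. Its arguments: {"type":"object","properties":{"commands":{"type":"array"},"newtons":{"type":"number"}},"required":["commands"]}

```bash
mkdir -p pics; cat > h.py <<'E'
import numpy as np, cv2
from scipy.spatial.transform import Rotation as R
from cell import robot
def cam(n):
    s=robot.observe(); p=robot.read_camera(n)
    if 'view' in p: M=np.linalg.inv(np.array(p['view']))
    else:
        T=np.eye(4);T[:3,:3]=R.from_euler('xyz',s['tool_rot']).as_matrix();T[:3,3]=s['tool_pos']
        M=T@np.array(p['T_tool_cam'])
    return p,M
def ray(p,M,uv):
    d=np.array([(uv[0]-p['cx'])/p['fx'],(uv[1]-p['cy'])/p['fy']]);u=d.copy()
    for _ in range(20): u=d/(1+p['k1']*(u@u))
    v=M[:3,:3]@np.array([u[0],-u[1],-1]);return M[:3,3],v/np.linalg.norm(v)
def at_z(p,M,uv,z):
    o,v=ray(p,M,uv);return o+v*(z-o[2])/v[2]
def tri(rays):
    A=sum(np.eye(3)-np.outer(v,v) for o,v in rays);b=sum((np.eye(3)-np.outer(v,v))@o for o,v in rays)
    x=np.linalg.solve(A,b);return x,[np.linalg.norm((np.eye(3)-np.outer(v,v))@(x-o)) for o,v in rays]
def proj(p,M,X):
    c=np.linalg.inv(M)@np.append(X,1);u=np.array([c[0]/-c[2],-c[1]/-c[2]]);u=u*(1+p['k1']*(u@u))
    return np.array([u[0]*p['fx']+p['cx'],u[1]*p['fy']+p['cy']])
def save(p,n,crop=None,k=1):
    im=np.array(p['pixels'])[:,:,::-1]
    if crop: im=im[crop[1]:crop[3],crop[0]:crop[2]]
    cv2.imwrite('pics/'+n,cv2.resize(im,None,fx=k,fy=k,interpolation=cv2.INTER_CUBIC))
E
python3 - <<'E'
from h import *
np.set_printoptions(precision=4,suppress=True)
print(robot.observe())
for n in ['scene','top']:
    p,M=cam(n);save(p,n+'.png');print(n,M[:3,3],-M[:3,2],p['fx'])
    for t in ['hub','bush','clamp','pocket','nose','handle','release_lever','handle_push','lever_push','small_bearing','timer','spool','tape_roll']:
        print(t,[(np.round(d['at']),round(d['p'],2),at_z(p,M,d['at'],.0 if t=='hub' else .03)) for d in robot.tip_of(p,t)[:3]])
p,M=cam('wrist');print(p['T_tool_cam'])
E
```

```text
{'time': 0.0, 'qpos': array([-1.315 ,  0.3427,  1.525 , -0.    ,  1.2754, -0.146 ]), 'qvel': array([0.0001, 0.0015, 0.0009, 0.0007, 0.0007, 0.0009]), 'joint_efforts': array([ -0.0016, -43.1246, -24.4214,   0.0716,   0.0561,  -0.0001]), 'tool_pos': array([ 0.2052, -0.4828,  0.2431]), 'tool_rot': array([-3.1401, -0.0002,  0.4018]), 'contact_force': array([ 0.9173, -0.1199, -0.7919]), 'torque': array([-0.0029, -0.0201,  0.0415]), 'grip_force': 0.0, 'opening': 0.09174214679689707}
scene [-0.1322  0.3556  0.896 ] [ 0.5783 -0.3722 -0.726 ] 537.1543653704297
hub [(array([227., 318.]), 0.61, array([0.5164, 0.1676, 0.    ]))]Traceback (most recent call last):
  File "<stdin>", line 7, in <module>
ValueError: it knows: clamp, handle, handle_push, hub, lever_push, nose, pocket, release_lever, small_bearing, spool, tape_roll, timer
```

```bash
python3 - <<'E'
from h import *
np.set_printoptions(precision=4,suppress=True)
for n in ['scene','top']:
    p,M=cam(n);save(p,n+'.png');print(n,M[:3,3],-M[:3,2],p['fx'])
    for t in ['hub','clamp','pocket','nose','handle','release_lever','handle_push','lever_push','small_bearing','timer','spool','tape_roll']:
        z=dict(hub=0,clamp=0,pocket=.01,nose=.045,handle=.045,release_lever=.045,handle_push=.045,lever_push=.045).get(t,0)
        print(t,[(np.round(d['at']),round(d['p'],2),at_z(p,M,d['at'],z)) for d in robot.tip_of(p,t)[:3]])
p,M=cam('wrist');print(p['T_tool_cam'])
E
```

```text
scene [-0.1322  0.3556  0.896 ] [ 0.5783 -0.3722 -0.726 ] 537.1543653704297
hub [(array([226., 315.]), 0.97, array([0.5234, 0.1682, 0.    ])), (array([196., 352.]), 0.85, array([0.4743, 0.2565, 0.    ]))]
clamp [(array([360., 225.]), 0.59, array([ 0.5842, -0.2182,  0.    ]))]
pocket [(array([304., 242.]), 0.97, array([ 0.6031, -0.0738,  0.01  ]))]
nose [(array([368., 231.]), 0.65, array([ 0.5247, -0.1929,  0.045 ])), (array([228., 316.]), 0.57, array([0.4856, 0.1737, 0.045 ]))]
handle [(array([366., 231.]), 0.72, array([ 0.5252, -0.1883,  0.045 ]))]
release_lever [(array([390., 207.]), 0.79, array([ 0.5592, -0.2834,  0.045 ])), (array([362., 176.]), 0.66, array([ 0.6876, -0.2976,  0.045 ]))]
handle_push [(array([367., 228.]), 0.33, array([ 0.5312, -0.197 ,  0.045 ]))]
lever_push [(array([358., 226.]), 0.65, array([ 0.5482, -0.1843,  0.045 ]))]
small_bearing [(array([306., 199.]), 0.85, array([ 0.7364, -0.1605, -0.    ]))]
timer [(array([362., 177.]), 0.55, array([ 0.726 , -0.3269,  0.    ]))]
spool [(array([334., 308.]), 0.65, array([ 0.4159, -0.0284,  0.    ])), (array([362., 174.])
[... 835 characters left out ...]
er_push [(array([467., 250.]), 0.6, array([ 0.5422, -0.3656,  0.045 ])), (array([296., 315.]), 0.6, array([ 0.4124, -0.0263,  0.045 ]))]
small_bearing [(array([358., 164.]), 0.78, array([ 0.733, -0.152,  0.   ])), (array([226., 209.]), 0.54, array([ 0.6303,  0.127 , -0.    ])), (array([436., 168.]), 0.27, array([ 0.7237, -0.3188,  0.    ]))]
timer [(array([438., 167.]), 0.74, array([ 0.7258, -0.3237,  0.    ]))]
spool [(array([296., 313.]), 0.7, array([ 0.4149, -0.0236,  0.    ]))]
tape_roll [(array([225., 205.]), 0.57, array([0.6396, 0.1299, 0.    ]))]
[[ 0.0002  0.9624  0.2715  0.073 ]
 [ 1.     -0.     -0.0005  0.0009]
 [-0.0005  0.2715 -0.9624 -0.1411]
 [ 0.      0.      0.      1.    ]]
```

View pics/scene.png

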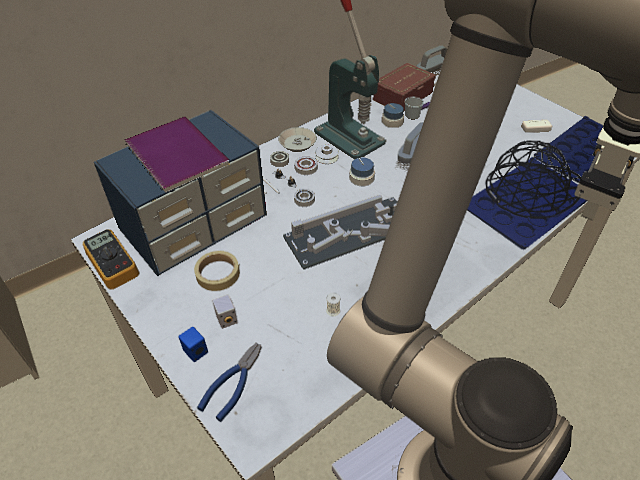

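View pics/top.png

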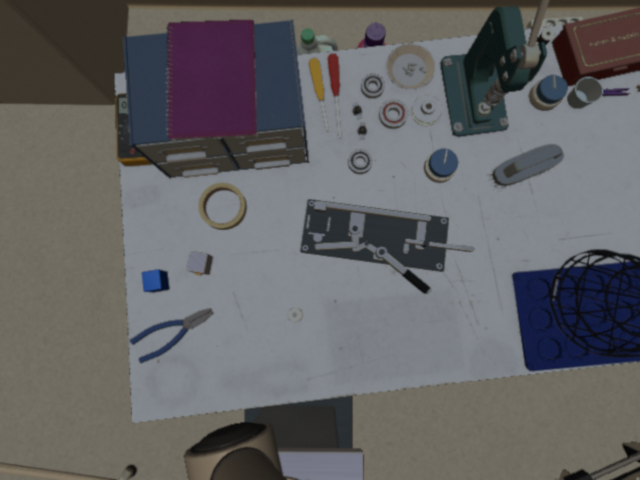

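The scene shows the bare hub at (226,315) with its bush facing the robot. The blue look-alike is at (193,345), and the clamp has its pocket at (304,242). In the top view the pocket is near (317,223), the long handle has a black grip reaching (425,290), and the lever tail ends at (472,248).

carry_out(commands=[[[0,0,0],0.134,1],[[0,0,0],0.134,1],[[0,0,0],0.134,1],[[0.038,-0.034,0],0,1],[[0.038,-0.034,0],0,1],[[0.038,-0.034,0],0,1],[[0.038,-0.034,0],0,1],[[0.038,-0.034,0],0,1],[[0.038,-0.034,0],0,1],[[0.038,-0.034,0],0,1],[[0.038,-0.034,0],0,1],[[0.038,-0.034,0],0,1],[[0,0,0],0,1],[[0,0,0],0,1]])

```text
time: 3.2
tool_pos: [0.5471, -0.1773, 0.2435]
tool_rot: [3.141, 0.001, 0.0]
contact_force: [-0.1, 0.2, -0.4]
opening: 0.0919
grip_force: 0.0
```

```bash
cat > look.py <<'E'
from h import *
import sys,pickle
np.set_printoptions(precision=4,suppress=True)
n=sys.argv[1];s=robot.observe();print(s['time'],s['tool_pos'],s['tool_rot'],s['contact_force'])
p,M=cam('wrist');save(p,n+'.png');o={}
H=dict(hub=0,clamp=0,pocket=.01,nose=.045)
for t in sys.argv[2:]:
    r=robot.tip_of(p,t);o[t]=[(d['at'],d['p']) for d in r]
    print(t,[(np.round(d['at'],1),round(d['p'],2),at_z(p,M,d['at'],H.get(t,.045))) for d in r[:3]])
pickle.dump((p,M,o),open(n+'.pkl','wb'))
E
python3 look.py w1 clamp pocket nose handle release_lever handle_push lever_push
```

```text
3.2 [ 0.5471 -0.1773  0.2435] [3.1414 0.0008 0.0004] [-0.0859  0.176  -0.4437]
clamp [(array([362.8, 168.5]), 0.9, array([ 0.5842, -0.2198,  0.    ]))]
pocket [(array([201.9, 150.5]), 0.95, array([ 0.6016, -0.0682,  0.01  ]))]
nose [(array([197.2, 197.9]), 0.87, array([ 0.563 , -0.0711,  0.045 ]))]
handle [(array([338.8, 230.7]), 0.69, array([ 0.5335, -0.1951,  0.045 ]))]
release_lever [(array([443.4, 208.8]), 0.55, array([ 0.5534, -0.2869,  0.045 ]))]
handle_push []
lever_push []
```

View pics/w1.png

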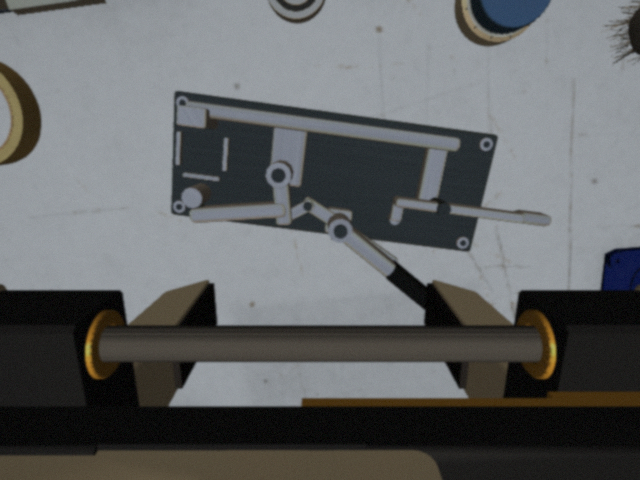

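The wrist view shows the clamp whole. The pocket is between white walls at about (202,150), with the nose at (193,197). The handle pivot is at (340,230) with the bar running down and to the right, and the lever pivot is at (443,208) with its tail to (549,219).

carry_out(commands=[[[-0.0145,-0.038,0],0,1],[[-0.0145,-0.038,0],0,1],[[-0.0145,-0.038,0],0,1],[[-0.0145,-0.038,0],0,1],[[-0.0145,-0.038,0],0,1],[[-0.0145,-0.038,0],0,1],[[0,0,0],0,1],[[0,0,0],0,1]])

```text
time: 4.6
tool_pos: [0.4608, 0.0503, 0.2439]
tool_rot: [3.141, -0.001, 0.0]
contact_force: [0.1, 0.1, 0.7]
opening: 0.0918
grip_force: 0.0
```

```bash
python3 look.py w2 hub clamp pocket nose handle release_lever handle_push lever_push
python3 - <<'E'
import pickle;from h import *
np.set_printoptions(precision=4,suppress=True)
a=pickle.load(open('w1.pkl','rb'));b=pickle.load(open('w2.pkl','rb'))
for t in a[2]:
    if a[2][t] and b[2][t]: print(t,tri([ray(*a[:2],a[2][t][0][0]),ray(*b[:2],b[2][t][0][0])]))
for uv,z in [((178,93),.01),((497,136),.01),((471,250),.01),((172,212),.01),((178,150),.018),((225,155),.018),((200,177),.018),((549,219),.054),((443,208),.054),((340,230),.057),((398,268),.057)]: print(uv,at_z(*a[:2],uv,z))
E
```

```text
4.6 [0.4608 0.0503 0.2439] [ 3.141  -0.0008  0.    ] [0.1099 0.1292 0.7001]
hub [(array([194.2, 149.6]), 0.85, array([0.5161, 0.1697, 0.    ])), (array([114.3, 191.7]), 0.75, array([0.4757, 0.2518, 0.    ]))]
clamp [(array([614.7,  71.6]), 0.82, array([ 0.5854, -0.2191,  0.    ]))]
pocket [(array([457.8,  50. ]), 0.76, array([ 0.6015, -0.0713,  0.01  ]))]
nose [(array([463.9,  93.6]), 0.66, array([ 0.5628, -0.0681,  0.045 ])), (array([195.9, 152.2]), 0.59, array([0.5161, 0.1544, 0.045 ]))]
handle [(array([611.8, 129.6]), 0.61, array([ 0.5345, -0.1944,  0.045 ]))]
release_lever []
handle_push []
lever_push []
clamp (array([ 0.5848, -0.2196, -0.0003]), [np.float64(0.0006797734479595151), np.float64(0.000679773447959478)])
pocket (array([ 0.6013, -0.0697,  0.0143]), [np.float64(0.0005749898226917276), np.float64(0.0005749898226917428)])
nose (array([ 0.5627, -0.0697,  0.0409]), [np.float64(0.00042375600194476825), np.float64(0.0004237560019446976)])
handle (array([ 0.534 , -0.1949,  0.0447]), [np.float64(0.0005765931198369592), np.float64(0.0005765931198368518)])
(178, 93) [ 0.652  -0.0509  0.01  ]
(497, 136) [ 0.6148 -0.3417  0.01  ]
(471, 250) [ 0.5047 -0.3293  0.01  ]
(172, 212) [ 0.5433 -0.0344  0.01  ]
(178, 150) [ 0.6025 -0.0488  0.018 ]
(225, 155) [ 0.598  -0.0914  0.018 ]
(200, 177) [ 0.578  -0.0669  0.018 ]
(549, 219) [ 0.5463 -0.3759  0.054 ]
(443, 208) [ 0.5559 -0.2836  0.054 ]
(340, 230) [ 0.5372 -0.1956  0.057 ]
(398, 268) [ 0.5025 -0.2474  0.057 ]
```

View pics/w2.png

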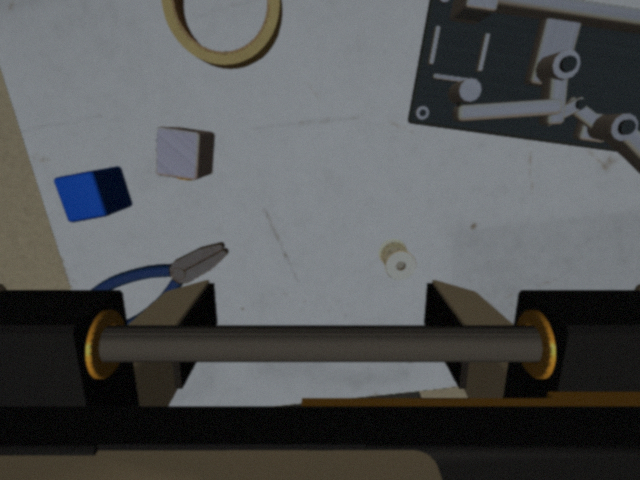

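carry_out(commands=[[[0.004,-0.029,0.01],0,1],[[0.004,-0.029,0.01],0,1],[[0.004,-0.029,0.01],0,1],[[0.004,-0.029,0.01],0,1],[[0,0,0],0,1],[[0,0,0],0,1]])

```text
time: 5.8
tool_pos: [0.4765, 0.1663, 0.2038]
tool_rot: [3.141, 0.0, 0.0]
contact_force: [0.2, -0.5, -0.4]
opening: 0.092
grip_force: 0.0
```

```bash
python3 look.py w3 hub
python3 - <<'E'
import pickle;from h import *
np.set_printoptions(precision=4,suppress=True)
a=pickle.load(open('w2.pkl','rb'));b=pickle.load(open('w3.pkl','rb'))
c=proj(*b[:2],[.516,.169,.04]).astype(int);print(c)
x0,y0=max(c[0]-90,0),max(c[1]-70,0);print(x0,y0)
save(b[0],'w3c.png',(x0,y0,x0+180,y0+140),4)
print(tri([ray(*q[:2],q[2]['hub'][0][0]) for q in (a,b)]))
E
```

```text
5.8 [0.4765 0.1663 0.2038] [3.1411 0.     0.    ] [ 0.2346 -0.5182 -0.4338]
hub [(array([316.5, 172.6]), 0.88, array([0.514 , 0.1683, 0.    ])), (array([221.8, 214.5]), 0.72, array([0.4767, 0.2533, 0.    ]))]
[315 175]
225 105
(array([0.5155, 0.1681, 0.0058]), [np.float64(0.0009218192951339812), np.float64(0.0009218192951339385)])
```

View pics/w3c.png

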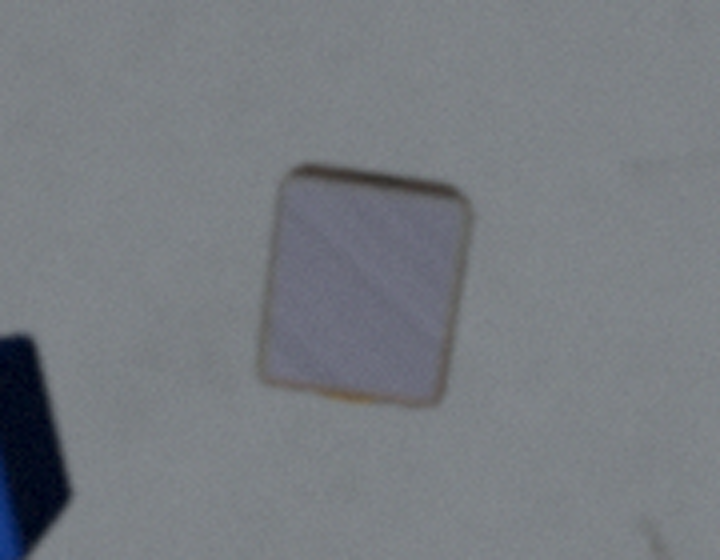

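The crop shows the hub's top face with corners at about (283,174), (470,195), (441,406) and (259,382). The brass bush peeks out below it at (350,397), facing −x.

```bash
python3 - <<'E'
import pickle;from h import *
np.set_printoptions(precision=4,suppress=True)
b=pickle.load(open('w3.pkl','rb'))
C=np.array([at_z(*b[:2],(225+u/4,105+v/4),.052)[:2] for u,v in [(283,174),(470,195),(441,406),(259,382)]])
print(C,C.mean(0),[np.linalg.norm(C[i]-C[i-1]) for i in range(4)])
f=lambda d:np.arctan2(d[1],d[0])
# hub y = from far to near ; hub x = from right to left edge
print('yaw', f(C[3]-C[0])-np.pi/2+0, f(C[2]-C[1])-np.pi/2, f(C[0]-C[1]), f(C[3]-C[2]))
E
```

```text
[[0.5368 0.1829]
 [0.533  0.1488]
 [0.4939 0.1537]
 [0.4985 0.1881]] [0.5156 0.1684] [np.float64(0.03857951013228869), np.float64(0.034296252634980616), np.float64(0.03939368397146241), np.float64(0.03468210914376559)]
yaw 1.43646736947204 1.4465386910430107 1.4617080364631665 1.4380068497466965
```

carry_out(commands=[[[0,0,0],0.126,0.7],[[0.0192,-0.0035,0],0,0.7],[[0.0192,-0.0034,0],0,0.7],[[0,0,0.04],0,0.7],[[0,0,0.04],0,0.7],[[0,0,0.04],0,0.7],[[0,0,0.028],0,0.7],[[0,0,0.02],0,0.7],[[0,0,0],0,0.7],[[0,0,0],0,0.3],[[0,0,0],0,0.3],[[0,0,0],0,0.3],[[0,0,0],0,0.3]], newtons=30)

```text
time: 7.52
tool_pos: [0.5158, 0.1689, 0.0364]
tool_rot: [-3.141, -0.001, -0.126]
contact_force: [-0.5, -0.5, 4.5]
opening: 0.0359
grip_force: 30.0
```

carry_out(commands=[[[0,0,-0.03],0,0.3],[[0,0,-0.05],0,0.3],[[0,0,-0.02],0,0.3],[[0.0191,0.0376,0],0,0.3],[[0.0191,0.0376,0],0,0.3],[[0.0191,0.0376,0],0,0.3],[[0.0191,0.0376,0],0,0.3],[[0.0192,0.0376,0],0,0.3],[[0.0192,0.0377,0],0,0.3],[[0,0,0],0,0.3],[[0,0,0],0,0.3]])

```text
time: 8.9
tool_pos: [0.6001, -0.0691, 0.1349]
tool_rot: [-3.141, 0.002, -0.127]
contact_force: [-1.2, 0.0, -3.3]
opening: 0.0358
grip_force: 30.0
```

```bash
python3 look.py w4 hub clamp pocket nose handle release_lever handle_push lever_push; python3 - <<'E'
import pickle;from h import *
np.set_printoptions(precision=4,suppress=True)
b=pickle.load(open('w4.pkl','rb'))
print(tri([ray(*b[:2],b[2]['hub'][0][0])]*1+[ray(*b[:2],b[2]['hub'][0][0])]) if 0 else '')
for X in [(.6013,-.0697,.01),(.6025,-.0488,.018),(.598,-.0914,.018),(.578,-.0669,.018)]: print(proj(*b[:2],X))
E
```

```text
8.9 [ 0.6001 -0.0691  0.1349] [-3.1411  0.0022 -0.1265] [-1.1986  0.0032 -3.2642]
hub [(array([320.4, 288. ]), 0.96, array([ 0.5582, -0.0649,  0.    ]))]
clamp [(array([526.1, 231.5]), 0.62, array([ 0.5832, -0.2188,  0.    ]))]
pocket [(array([320.2, 237.4]), 0.83, array([ 0.6004, -0.0702,  0.01  ]))]
nose []
handle []
release_lever []
handle_push []
lever_push []

[319.3975 236.243 ]
[288.8489 241.3563]
[351.4791 240.0842]
[319.6207 271.6212]
```

View pics/w4.png

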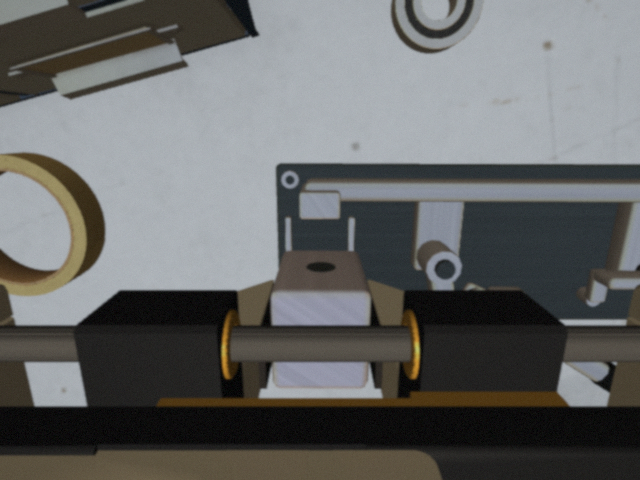

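The wrist view has the held hub centred at column 320, between the pocket walls at columns 288 and 351. The fixed jaw edge is parallel to it, so I descend.

carry_out(commands=[[[0.0005,0,0.03],0,0.3],[[0,0,0.03],0,0.3],[[0,0,0.013],0,0.3],[[0,0,0],0,0.3],[[0,0,0.004],0,0.3],[[0,0,0.004],0,0.3],[[0,0,0.003],0,0.3],[[0,0,0],0,0.3]])

```text
time: 10.35
tool_pos: [0.6013, -0.0697, 0.0516]
tool_rot: [3.142, 0.0, -0.126]
contact_force: [0.1, -0.2, -3.6]
opening: 0.0356
grip_force: 30.0
```

carry_out(commands=[[[0,0,0.002],0,0.3],[[0,0,0.002],0,0.3],[[0,0,0.001],0,0.3],[[0,0,0],0,0.3]])

```text
time: 10.85
tool_pos: [0.6014, -0.0697, 0.0467]
tool_rot: [3.141, 0.0, -0.126]
contact_force: [0.4, -0.4, -4.0]
opening: 0.0356
grip_force: 30.0
```

carry_out(commands=[[[0,0,0.001],0,0.3],[[0,0,0.0005],0,0.3],[[0,0,0],0,0.3]])

```text
time: 11.22
tool_pos: [0.6015, -0.0697, 0.0465]
tool_rot: [3.141, -0.001, -0.126]
contact_force: [-3.3, 0.4, 5.9]
opening: 0.0359
grip_force: 30.0
```

carry_out(commands=[[[0,0,0],0,0.52],[[0,0,0],0,0.52],[[0,0,-0.01],0,0.52],[[0,0,-0.03],0,0.52],[[0,0,-0.05],0,0.52],[[0,0,-0.05],0,0],[[0,0,-0.05],0,0],[[-0.029,0.04,0],0,0],[[-0.029,0.04,0],0,0],[[-0.029,0.04,0],0,0],[[-0.029,0.04,0],0,0],[[-0.029,0.04,0],0,0],[[0,0,0],0,0],[[0,0,0],0,0]])

```text
time: 12.98
tool_pos: [0.4327, -0.2497, 0.2358]
tool_rot: [3.141, -0.001, -0.127]
contact_force: [-0.8, 0.8, -0.3]
opening: 0.0009
grip_force: 0.0
```

```bash
python3 look.py w5 hub pocket nose handle release_lever handle_push lever_push; python3 - <<'E'
import pickle;from h import *
b=pickle.load(open('w5.pkl','rb'))
print(proj(*b[:2],(.534,-.195,.045)),proj(*b[:2],(.601,-.07,.062)))
E
```

```text
12.975 [ 0.4327 -0.2497  0.2358] [ 3.1415 -0.001  -0.1268] [-0.7988  0.8189 -0.2686]
hub [(array([83.1, 46.1]), 0.82, array([ 0.602, -0.063,  0.   ]))]
pocket []
nose [(array([73.5, 84.1]), 0.93, array([ 0.5648, -0.071 ,  0.045 ]))]
handle [(array([238.4, 103.3]), 0.83, array([ 0.5343, -0.1977,  0.045 ]))]
release_lever [(array([344.6,  63.1]), 0.66, array([ 0.553 , -0.2853,  0.045 ]))]
handle_push [(array([336.5, 176.6]), 0.56, array([ 0.4664, -0.2689,  0.045 ]))]
lever_push [(array([450.2,  67.7]), 0.91, array([ 0.5393, -0.3669,  0.045 ])), (array([84.2, 44. ]), 0.45, array([ 0.5918, -0.0877,  0.045 ]))]
[235.16997614 104.07271131] [43.09236412 28.49844861]
```

View pics/w5.png

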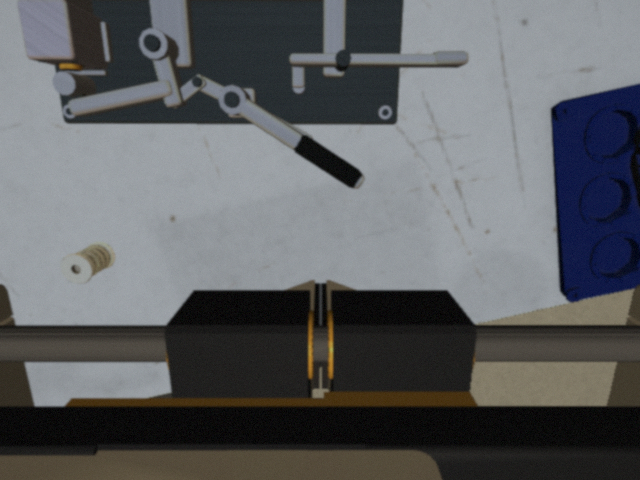

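The housing stands in the pocket at (60,30), with the bush toward the nose at (67,84). The handle runs from its pivot (235,100) to its end (360,182), and the lever tail ends at (467,58). I bring the closed fingers beside the handle's outer face.

carry_out(commands=[[[0,0,0],0.187,0],[[0,0,0],0.187,0],[[0,0,0],0.186,0],[[0.013,-0.006,0],0,0],[[0,0,0.045],0,0],[[0,0,0.045],0,0],[[0,0,0.045],0,0],[[0,0,0.039],0,0],[[0,0,0.02],0,0],[[0,0,0],0,0]])

```text
time: 14.62
tool_pos: [0.4462, -0.253, 0.0396]
tool_rot: [3.142, 0.003, -0.683]
contact_force: [0.6, 0.3, -0.2]
opening: 0.0005
grip_force: 0.0
```

carry_out(commands=[[[0.006,0,0],0,0],[[0.006,0,0],0,0],[[0.003,0,0],0,0],[[0.004,0.0005,0],-0.04,0],[[0.004,0.0005,0],-0.04,0],[[0,0,0],0,0]])

```text
time: 15.38
tool_pos: [0.4636, -0.2689, 0.0415]
tool_rot: [3.141, -0.0, -0.606]
contact_force: [-0.8, -0.4, 0.8]
opening: 0.0003
grip_force: 0.6
```

carry_out(commands=[[[0.005,0.0006,0],-0.05,0],[[0.005,0.0006,0],-0.05,0],[[0.005,0.0006,0],-0.05,0],[[0,0,0],0,0]])

```text
time: 15.88
tool_pos: [0.4743, -0.2781, 0.0412]
tool_rot: [3.141, 0.002, -0.457]
contact_force: [-5.9, -1.0, 1.2]
opening: 0.0005
grip_force: 2.5
```

carry_out(commands=[[[0.004,0.0005,0],-0.04,0],[[0,0,0],0,0]])

```text
time: 16.12
tool_pos: [0.4772, -0.2802, 0.0411]
tool_rot: [3.141, 0.003, -0.417]
contact_force: [-7.3, -1.6, 2.3]
opening: 0.0003
grip_force: 3.1
```

carry_out(commands=[[[0.004,0.0005,0],-0.04,0],[[0,0,0],0,0]])

```text
time: 16.38
tool_pos: [0.4805, -0.2825, 0.0411]
tool_rot: [3.141, 0.003, -0.377]
contact_force: [-7.6, -1.1, 0.9]
opening: 0.0004
grip_force: 3.3
```

carry_out(commands=[[[0.004,0.0005,0],-0.04,0],[[0,0,0],0,0]])

```text
time: 16.62
tool_pos: [0.4842, -0.2845, 0.0412]
tool_rot: [3.141, 0.003, -0.337]
contact_force: [-7.4, -1.9, 1.8]
opening: 0.0003
grip_force: 3.0
```

carry_out(commands=[[[0.004,0.0003,0],-0.035,0],[[0,0,0],0,0]])

```text
time: 16.88
tool_pos: [0.4883, -0.2862, 0.0413]
tool_rot: [3.141, 0.002, -0.302]
contact_force: [-4.7, -1.3, 1.3]
opening: 0.0006
grip_force: 2.2
```

carry_out(commands=[[[0.004,0.0005,0],-0.04,0],[[0,0,0],0,0]])

```text
time: 17.12
tool_pos: [0.4927, -0.2879, 0.0413]
tool_rot: [3.141, 0.0, -0.262]
contact_force: [-3.1, -1.0, 0.7]
opening: 0.0003
grip_force: 1.3
```

carry_out(commands=[[[0.003,0.0004,0],-0.03,0],[[0,0,0],0,0]])

```text
time: 17.38
tool_pos: [0.4964, -0.2889, 0.0414]
tool_rot: [3.141, -0.001, -0.231]
contact_force: [0.1, -1.0, -0.2]
opening: 0.0005
grip_force: 0.1
```

carry_out(commands=[[[0.002,0.0002,0],-0.02,0],[[0,0,0],0,0]])

```text
time: 17.62
tool_pos: [0.4983, -0.2894, 0.0414]
tool_rot: [3.141, -0.001, -0.211]
contact_force: [0.6, 0.3, -0.3]
opening: 0.0005
grip_force: 0.0
```

carry_out(commands=[[[0.002,0.0002,0],-0.02,0],[[0,0,0],0,0]])

```text
time: 17.88
tool_pos: [0.4988, -0.2897, 0.041]
tool_rot: [-3.141, 0.002, -0.191]
contact_force: [-4.5, 0.5, 1.6]
opening: 0.0005
grip_force: 2.4
```

carry_out(commands=[[[0.0015,0,0],0,0],[[0,0,0],0,0]])

```text
time: 18.12
tool_pos: [0.499, -0.2897, 0.0407]
tool_rot: [-3.14, 0.005, -0.191]
contact_force: [-9.7, 0.0, 4.2]
opening: 0.0004
grip_force: 4.8
```

carry_out(commands=[[[-0.01,0,0],0,0],[[-0.02,0,0],0,0],[[-0.02,0,-0.03],0,0],[[-0.02,0,-0.05],0,0],[[0,0.02,-0.05],0,0],[[0,0.02,-0.05],0,0],[[0,0,0],0,0],[[0,0,0],0,0]])

```text
time: 19.12
tool_pos: [0.4246, -0.3159, 0.2208]
tool_rot: [-3.141, -0.0, -0.191]
contact_force: [0.5, 0.1, -0.8]
opening: 0.0001
grip_force: 0.0
```

```bash
python3 look.py w6 hub nose handle release_lever handle_push lever_push;  python3 - <<'E'
import pickle;from h import *
b=pickle.load(open('w6.pkl','rb'))
print(proj(*b[:2],(.534,-.195,.057)),proj(*b[:2],(.540,-.366,.054)))
E
```

```text
19.125 [ 0.4246 -0.3159  0.2208] [-3.1413 -0.0002 -0.1913] [ 0.5036  0.1295 -0.7977]
hub []
nose [(array([170.4,  48.5]), 0.74, array([ 0.5743, -0.2333,  0.045 ]))]
handle [(array([141.4, 112.8]), 0.77, array([ 0.5351, -0.1983,  0.045 ])), (array([244.9,  63.4]), 0.21, array([ 0.5541, -0.2848,  0.045 ]))]
release_lever [(array([246.1,  62.6]), 0.68, array([ 0.5544, -0.2858,  0.045 ])), (array([355.4,  58.1]), 0.23, array([ 0.542 , -0.3662,  0.045 ]))]
handle_push [(array([270.7, 121.2]), 0.96, array([ 0.5102, -0.2945,  0.045 ]))]
lever_push [(array([358. ,  54.3]), 0.62, array([ 0.5442, -0.3686,  0.045 ])), (array([135.8, 112.9]), 0.42, array([ 0.5359, -0.194 ,  0.045 ]))]
[130.56259633 114.58313004] [356.60342546  58.93106054]
```

View pics/w6.png

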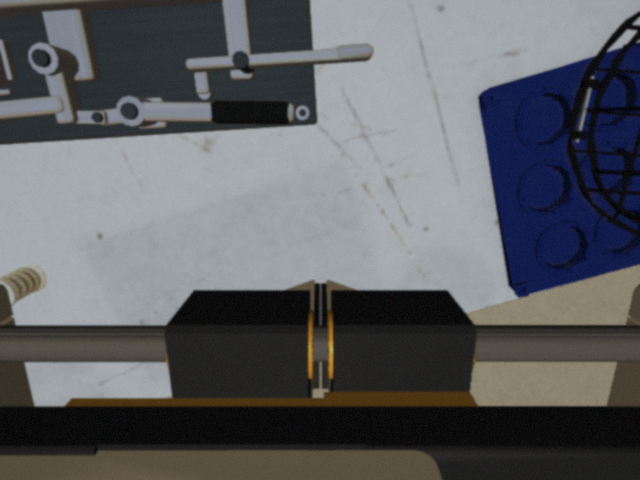

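The handle stays shut with the hand off it, its bar running from (130,110) to (300,112). The lever tail runs from (240,62) to (370,50). Next is the lever.

carry_out(commands=[[[0,0,0],-0.08,0],[[0.0314,0.0135,0],0,0],[[0.0314,0.0135,0],0,0],[[0.0313,0.0134,0],0,0],[[0,0,0.045],0,0],[[0,0,0.045],0,0],[[0,0,0.045],0,0],[[0,0,0.03],0,0],[[0,0,0.015],0,0],[[0,0,0],0,0],[[0,0,0],0,0]])

```text
time: 20.85
tool_pos: [0.5146, -0.3675, 0.0427]
tool_rot: [3.14, -0.002, -0.111]
contact_force: [1.5, 0.4, -0.4]
opening: 0.0003
grip_force: 0.0
```

carry_out(commands=[[[0.006,0,0],0,0],[[0.005,0,0],0,0],[[0.005,0,0],0,0],[[0,0,0],0,0]])

```text
time: 21.35
tool_pos: [0.53, -0.3687, 0.0413]
tool_rot: [3.141, 0.0, -0.111]
contact_force: [-1.5, 0.4, 0.7]
opening: 0.0
grip_force: 0.7
```

Contact is starting, so I push in small steps.

carry_out(commands=[[[0.003,0.0004,0],-0.035,0],[[0.003,0.0004,0],-0.035,0],[[0,0,0],0,0]])

```text
time: 21.72
tool_pos: [0.5357, -0.3701, 0.0411]
tool_rot: [3.141, -0.0, -0.041]
contact_force: [-1.4, -1.3, 0.8]
opening: 0.0003
grip_force: 0.9
```

carry_out(commands=[[[0.003,0.0004,0],-0.035,0],[[0,0,0],0,0]])

```text
time: 21.98
tool_pos: [0.5388, -0.3707, 0.0412]
tool_rot: [3.141, -0.0, -0.005]
contact_force: [-1.3, -1.8, 0.9]
opening: 0.0008
grip_force: 0.9
```

carry_out(commands=[[[0.003,0.0004,0],-0.035,0],[[0,0,0],0,0]])

```text
time: 22.22
tool_pos: [0.5418, -0.371, 0.0412]
tool_rot: [3.141, -0.0, 0.03]
contact_force: [-1.9, -1.3, 0.2]
opening: 0.0004
grip_force: 1.0
```

carry_out(commands=[[[0.003,0.0004,0],-0.035,0],[[0,0,0],0,0]])

```text
time: 22.48
tool_pos: [0.5448, -0.3713, 0.0412]
tool_rot: [3.141, -0.0, 0.065]
contact_force: [-1.4, -1.9, -0.6]
opening: 0.0006
grip_force: 1.1
```

carry_out(commands=[[[0.003,0.0004,0],-0.035,0],[[0,0,0],0,0]])

```text
time: 22.72
tool_pos: [0.5478, -0.3715, 0.0412]
tool_rot: [3.141, -0.0, 0.1]
contact_force: [-1.9, -1.4, 0.6]
opening: 0.0003
grip_force: 1.1
```

```bash
python3 look.py w7 handle handle_push nose
```

```text
22.725 [ 0.5478 -0.3715  0.0412] [ 3.1414 -0.0001  0.0996] [-1.9331 -1.4364  0.5627]
handle []
handle_push []
nose []
```

```bash
python3 - <<'E'
from h import *
for n in ['top','scene']:
    p,M=cam(n)
    for t in ['handle','handle_push']: print(n,t,[(np.round(d['at']),round(d['p'],2),at_z(p,M,d['at'],.045)) for d in robot.tip_of(p,t)[:2]])
    if n=='top': save(p,'top2.png',(280,180,500,320),3)
E
```

```text
top handle [(array([383., 253.]), 0.67, array([ 0.53461946, -0.19818039,  0.045     ])), (array([424., 242.]), 0.62, array([ 0.55808479, -0.28022272,  0.045     ]))]
top handle_push [(array([414., 288.]), 0.76, array([ 0.46491109, -0.2576269 ,  0.045     ])), (array([426., 240.]), 0.26, array([ 0.56013265, -0.28485821,  0.045     ]))]
scene handle []
scene handle_push []
```

View pics/top2.png

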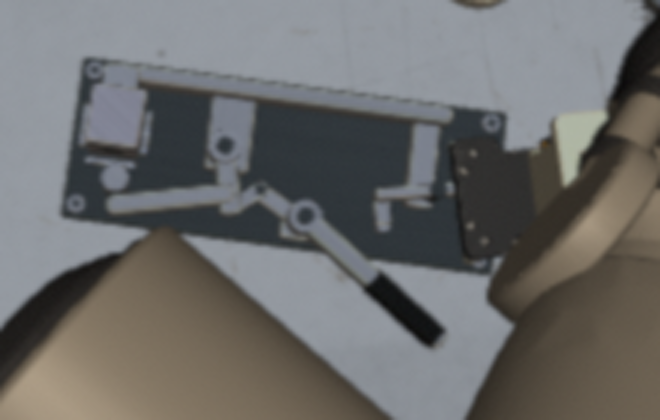

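The top view shows the handle sprung open, ending at (435,340) in the crop, and the housing standing in the pocket at (113,120). I retreat and check the bush.

carry_out(commands=[[[-0.01,0,0],0,0],[[-0.015,0,0],0,0],[[-0.01,0,0],0,0],[[0,0,-0.03],0,0],[[0,0,-0.05],0,0],[[0,0,-0.05],0,0],[[0,0,-0.05],0,0],[[-0.009,-0.0385,0],0,0],[[-0.009,-0.0385,0],0,0],[[-0.009,-0.0385,0],0,0],[[-0.009,-0.0385,0],0,0],[[-0.009,-0.0385,0],0,0],[[-0.009,-0.0385,0],0,0],[[-0.009,-0.0385,0],0,0],[[-0.009,-0.0385,0],0,0],[[0,0,0],0,0],[[0,0,0],0,0]])

```text
time: 25.35
tool_pos: [0.4112, -0.0759, 0.2216]
tool_rot: [3.141, -0.001, 0.099]
contact_force: [0.6, 0.3, 0.0]
opening: 0.0006
grip_force: 0.0
```

```bash
python3 look.py w8 hub handle nose spool; python3 - <<'E'
import pickle;from h import *
b=pickle.load(open('w8.pkl','rb'))
c=proj(*b[:2],(.59,-.07,.045)).astype(int);print(c)
x0,y0=max(c[0]-110,0),max(c[1]-80,0);save(b[0],'w8c.png',(x0,y0,x0+220,y0+160),3.6)
E
```

```text
25.35 [ 0.4112 -0.0759  0.2216] [ 3.1407 -0.0014  0.0992] [0.647  0.3496 0.0115]
hub []
handle [(array([494.5,  74. ]), 0.85, array([ 0.5377, -0.1964,  0.045 ]))]
nose [(array([331.5,  23. ]), 0.96, array([ 0.5598, -0.0706,  0.045 ]))]
spool [(array([266.3, 201. ]), 0.79, array([ 0.4243, -0.0315,  0.045 ])), (array([511.3,  22.3]), 0.53, array([ 0.5733, -0.2009,  0.045 ]))]
[335 -24]
```

View pics/w8c.png

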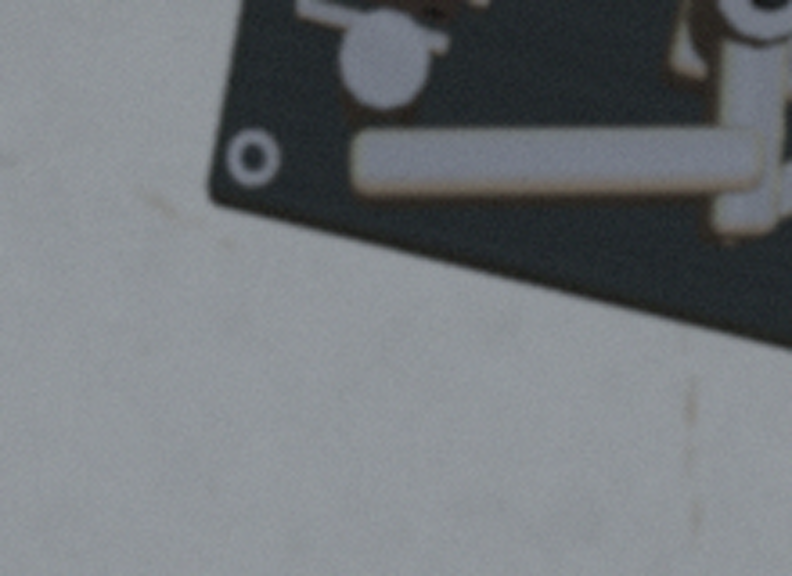

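carry_out(commands=[[[0.015,0,-0.035],0,0],[[0.015,0,-0.035],0,0],[[0,0,0],0,0],[[0,0,0],0,0]])

```text
time: 26.1
tool_pos: [0.4401, -0.0727, 0.2903]
tool_rot: [-3.141, 0.001, 0.098]
contact_force: [-0.0, 0.4, 0.3]
opening: 0.0005
grip_force: 0.0
```

```bash
python3 look.py w9 hub pocket nose handle; python3 - <<'E'
import pickle;from h import *
np.set_printoptions(precision=1,suppress=True,linewidth=220)
def rep(n,hc,yaw,z0):
    b=pickle.load(open(n+'.pkl','rb'));ca,sa=np.cos(yaw),np.sin(yaw)
    W=lambda x,y,z:np.array([hc[0]+ca*x-sa*y,hc[1]+sa*x+ca*y,z0+z])
    for y in (.02,.024): print(n,y,'top',proj(*b[:2],W(0,y,.034)),'bot',proj(*b[:2],W(0,y,.018)),'L',proj(*b[:2],W(.008,y,.026)),'R',proj(*b[:2],W(-.008,y,.026)))
    e=proj(*b[:2],W(0,.02,.052));print('top edge',e)
    im=np.array(b[0]['pixels']).astype(int)
    c=proj(*b[:2],W(0,.022,.026)).astype(int);x0,x1=c[0]-25,c[0]+25;y0=max(c[1]-25,0)
    s=im[y0:c[1]+25,x0:x1];m=(s[...,0]-s[...,2]>40)
    v,u=np.nonzero(m);print('brass n',m.sum(), 'rows',(v.min()+y0,v.max()+y0) if len(v) else 0,'cols',(u.min()+x0,u.max()+x0) if len(v) else 0)
    print(s[:,c[0]-x0-1:c[0]-x0+2].mean(1).astype(int).tolist(),y0)
rep('w3',(.5156,.1684),1.445,0)
rep('w5',(.6013,-.0697),1.445,.01)
rep('w9',(.6013,-.0697),1.445,.01)
E
```

```text
26.1 [ 0.4401 -0.0727  0.2903] [-3.1411  0.0014  0.0984] [-0.0047  0.3599  0.2674]
hub [(array([ 17.5, 133.5]), 0.94, array([0.4774, 0.2527, 0.    ])), (array([331.9,  34.9]), 0.56, array([ 0.6044, -0.0692,  0.    ])), (array([556.1, 107.9]), 0.19, array([ 0.5588, -0.3093,  0.    ]))]
pocket []
nose [(array([329.3,  76.7]), 0.9, array([ 0.5602, -0.0702,  0.045 ]))]
handle [(array([458.8, 120. ]), 0.64, array([ 0.5345, -0.1956,  0.045 ]))]
w3 0.02 top [312.9 200. ] bot [313.2 196.7] L [303.4 197.1] R [322.8 199.6]
w3 0.024 top [312.3 204.9] bot [312.7 201.4] L [302.8 201.9] R [322.1 204.3]
top edge [312.5 204.1]
brass n 0 rows 0 cols 0
[[104, 106, 119], [103, 107, 118], [107, 108, 123], [103, 106, 119], [106, 107, 122], [104, 105, 120], [105, 106, 121], [105, 106, 120], [106, 108, 122], [106, 107, 120], [104, 106, 120], [105, 106, 121], [106, 108, 123], [106, 107, 121], [108, 109, 123], [107, 111, 124], [105, 107, 122], [108, 109, 123], [105, 106, 119], [105, 108, 122], [106, 106, 121], [108, 109, 124], [108, 110, 123], [107, 108, 121], [107, 110, 125], [108, 108, 121], [104, 102, 112
[... 1755 characters left out ...]
135, 150], [131, 134, 151], [131, 134, 149], [129, 132, 146], [129, 130, 145], [128, 126, 139], [128, 125, 132], [122, 113, 116], [111, 100, 95], [85, 75, 69], [61, 54, 50], [47, 43, 38], [41, 38, 35], [34, 31, 29], [18, 21, 17], [17, 17, 12], [17, 19, 15], [33, 31, 27], [41, 38, 32], [43, 42, 39], [42, 44, 45], [51, 55, 57], [71, 76, 81], [99, 105, 113], [113, 118, 129], [116, 120, 129], [108, 109, 116], [104, 106, 111], [115, 118, 127], [123, 130, 141], [126, 133, 146], [125, 131, 142], [122, 128, 140], [122, 129, 140], [123, 128, 140], [124, 128, 140], [126, 130, 143], [122, 128, 140], [122, 128, 141], [124, 130, 143], [124, 130, 143], [122, 129, 140], [125, 131, 143], [122, 130, 141]] 30
```

In the same region where brass showed before, there are now 0 brass pixels (124 earlier), only the housing's face and the bore. The bush is flush, the clamp is open and the arm is clear, so I hand in.

```bash
python3 -c "
from cell import robot
print(robot.hand_in())"
```

```text
the job is handed in; nothing more can be done
None
```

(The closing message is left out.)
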